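# Bolt the cabinet door

## Robot

A 6-joint arm with a two-finger parallel gripper is mounted at the origin on the work surface. World frame = base frame: x ahead of the robot, y to its left, z up, the work surface at z = 0. Lengths are in m, angles in rad, forces in N, time in s.
With the tool pointing down it reaches from about 0.3 to 0.75 m from the base axis. Payload 8.5 kg.
Tool frame: the origin (TCP) lies at the very end of the fingers, on their centre line; the grasp point (between the pads) lies 19 mm behind it (r.hold_point_z is the distance from the TCP to the grasp point, in m); z points along the fingers, y is the direction in which the jaws open and shut (so a half turn about z gives the same grasp; the last joint's range is limited). The gripper opens to 85 mm and grips with 20 to 120 N. Pads are 22 mm wide; open, the fingers measure 114 mm over their backs; the gripper's body (76 mm by 85 mm) begins 54 mm behind the grasp point. The pads swing forward as they close: fully open they stand 13 mm farther back than shut.
Start: joints at [-1.345, 0.381, 1.297, -0, 1.464, -0.215], TCP at [0.235, -0.497, 0.231] pointing down, gripper open.
Joint ranges: [-3.11, 3.11], [-0.89, 2.33], [0.22, 2.48], [-1.42, 4.56], [0.17, 2.85], [-2.88, 2.88]. Speed limits (rad/s): [2.39, 2.39, 3.14, 3.14, 3.14, 3.14].

## Interface

Orientations are given as a 3x3 rotation matrix whose columns are the frame's x, y, z axes.
In Python, from bench import telemetry, vision, hand_in, r gives the robot as it stands.
- The arm moves only by the tool drive_tool, never from a script. Its argument "targets" is a list of rows, each an object with "travel": the shift along the tool's x, y, z in mm, a list of three; "yaw": the turn about the tool's z in rad; "fingers": the opening in per cent of the stroke, from 0 (shut) to 100 (fully open). A call has 1 to 20 rows; each row shifts and turns the commanded pose from where the row before left it, along the tool's axes as they then stand; what a row does not reach is not made up. A row lasts 1/10 s, in which the tool goes at most 50 mm and 8.59 degrees, less where a joint would pass 70% of its speed; a pose out of reach is approached as far as the arm can. A call is refused whole if a number of a shift passes 50 or a number of a turn 0.15, either way. A call with a gripper value outside its range is refused whole. The fingers move at their own pace and stop on an object; "grip_force" is the grip in N (left out, the last holds). Time passes only in rows, so rows that do not move let the fingers close. It gives the time, the measured TCP pose, the force and the opening at its end, in the units of the state.
- telemetry.read_state(): the state, without advancing time (a new reading comes with each control period).
- vision.capture(name): name is "side" or "top"; returns a dict with "img" (420x560x3 uint8, red, green, blue), "range_z" (420x560 float32, m along the optical axis (not along the pixel's ray), 0 where there is no reading), "camera_matrix" (3x3 intrinsics, pixels), "rvec" (rotation vector, rad) and "tvec" (3), from world to camera coordinates, as OpenCV has them. Camera axes: x right, y down, z forward; pixel columns grow to the right and rows downward; lengths in m; the calibration is good to about 2 mm. A picture is of the moment at which its call begins.
- hand_in(): hands the job in, once; it reports no verdict.
The state is a dict: "time": time; "q": joint angles; "joint_vel": joint speeds; "joint_torque": joint torques, N m; "tcp_pos": TCP position; "tool_rot": TCP orientation; "wrist_force": force on the tool from outside, world axes, zero at the start; "moment": the same for the moment, N m; "opening": finger opening in m.
Only numpy, scipy, OpenCV 4.12 (cv2) and the standard library are available. Lean on these libraries where they do the work, as an engineer would, in place of code of your own. Each camera call takes 0.05 s, during which the arm holds its last target.

## Task

Bolt the door of the cabinet on the bench before it is carried off: with a fingertip, gently push the bolt's black knob along its slot until the bolt is fully home in its keep, then push the knob over and all the way down into the notch so that it locks. Do not grip or squeeze the knob, and leave the other things where they are.

Things in the scene. Friction and masses are not known exactly. Their poses are not given: they have to be found in the camera images.
- cabinet: small wooden wall cabinet lying on its back, fast on the bench: 280 mm (x) by 420 mm (y), its face with the shut flat door on top, 140 mm above the bench. Origin: centre of its underside. z up; y runs across the door towards the frame that takes the bolt; the cabinet's foot is its -x side. Loose on it: three small things at y below -10 mm and a sanding block at x above 80 mm.
- barrel (a point): centre of the bolt's steel barrel, on the bolt's axis, 17 mm above the door; axes as the cabinet's. The barrel lies along y, 130 mm long and 27 mm across, on a backplate 60 mm wide (x). Its L-shaped slot: a straight leg along the top, parallel to y, edged by lips 16 mm above the axis, then at the +y end of that leg a notch down the -x side.
- keep (a point): centre of the keep, the steel loop on the frame (24 mm long in y, as high as the barrel) that the bolt enters; 104 mm on the +y side of the barrel's centre
- knob_ball (a point): centre of the knob's black ball, 18 mm across. It sits on a steel stem, 7 mm thick, that stands out of the slot square to the bolt's axis; the ball's centre is 50 mm from the axis, straight above it when the knob is upright. Along y it is 22.5 mm on the -y side of the barrel's centre with the bolt drawn right back, 22.5 mm on the +y side with the bolt fully home.
- bolt_slide (a joint): how far the bolt is shot (m): 0 drawn right back, 0.045 fully home against a hard stop; grows towards the cabinet's +y. About 2 N of friction; it stays where it is left.
- bolt_turn (a joint): how far the knob is turned down about the bolt's axis (rad): 0 upright, 1.25 fully down at a hard stop, leaning to the cabinet's -x side (the ball's centre then 16 mm above the axis, 47 mm to its -x side). It rocks 0.1 to 0.2 rad in the straight leg and turns down only in the notch, within 2.5 mm of fully home. About 1 N at the ball turns it; it stays where it is left.
- screwdriver: bystander, loose: a screwdriver lying on the cabinet door; origin at its underside
- carton: bystander, loose: a small open cardboard carton, 60 x 75 mm and 35 mm high, on the cabinet door; origin at its underside
- wax_tin: bystander, loose: a round brass-coloured tin, 56 mm across and 35 mm high, standing on the cabinet door; origin at its underside
- glue: bystander, loose: a glue bottle, 64 mm across and 160 mm high, standing on the bench; origin at its underside
- mallet: bystander, loose: a rubber mallet lying on the bench, about 270 mm long, 64 mm high at its head; origin at its underside
- sanding_block: bystander, loose: a cork sanding block, 40 x 70 x 28 mm, on the cabinet, more than 80 mm to the +x side of the bolt's axis (to its near edge); origin at its underside

How it is judged:
On the way, in this order (a step that is already met when the one before it is completed fails the run):
1. the bolt is shot home (within 5 mm) (value of joint bolt_slide above 0.04 m).
2. the knob is turned down into the notch (value of joint bolt_turn above 1.1 rad), for 0.1 s.
At the end, for the whole second after the job is handed in: the bolt is home (within 4 mm of its stop) and the knob is turned down at least 1.1 of its 1.25 rad in the notch, both at rest (value of joint bolt_slide above 0.041 m and value of joint bolt_turn above 1.1 rad and velocity of joint bolt_turn between -0.1 and 0.1 rad/s and velocity of joint bolt_slide between -0.01 and 0.01 m/s); the robot touches nothing.
It fails at once if the knob is squeezed, or it or the cabinet is forced (more than 35 N from the fingers) (contact force between the fingers and cabinet above 35 N).
It fails at once if a bystander is picked up, carried or knocked out of place (more than 20 mm) (distance of any of screwdriver, carton, wax_tin, glue, mallet, sanding_block from where it was at the start of the episode above 0.02 m).
It also fails if it takes over 42 s, if anything falls off the work surface, if the arm or the gripper's body presses on something with over 40 N, if the wrist force passes 120 N, or if a joint passes its speed limit or range.

## Working session

There is one attempt and no reset: what is moved stays moved. The work goes in short steps, Python scripts to look and compute and a tool call to move; the robot and the scene stay as the last step left them, time stands still between calls to the robot, and variables do not carry over. Pictures are saved under pics/ and viewed, and the job is handed in when it is done.

Besides the shell and the picture viewer there is one more tool, called after "Emit:" by a JSON object that holds its "name" and its "arguments". drive_tool: Moves the arm, as the interface text tells. Its arguments: {"type":"object","properties":{"targets":{"type":"array"},"grip_force":{"type":"number"}},"required":["targets"]}

```bash
mkdir -p pics
cat > h.py <<'E'
import numpy as np, cv2
from bench import telemetry, vision, hand_in, r
def cap(n):
    d=vision.capture(n); R,_=cv2.Rodrigues(np.array(d["rvec"],float)); d["R"]=R; d["t"]=np.array(d["tvec"],float).reshape(3); d["K"]=np.array(d["camera_matrix"],float); return d
def cloud(d):
    z=d["range_z"].astype(float); v,u=np.mgrid[:z.shape[0],:z.shape[1]]; K=d["K"]
    P=np.stack([(u-K[0,2])/K[0,0]*z,(v-K[1,2])/K[1,1]*z,z],-1)
    return (P-d["t"])@d["R"]
def save(d,n): cv2.imwrite("pics/"+n,d["img"][:,:,::-1])
E
python3 - <<'E'
from h import *
s=telemetry.read_state(); print({k:np.round(v,3).tolist() for k,v in s.items()})
for n in("top","side"):
    d=cap(n); save(d,n+"0.png"); print(n,-d["R"].T@d["t"],d["K"][0])
    np.savez(n+"0.npz",**{k:d[k] for k in("img","range_z","R","t","K")})
E
```

```text
{'time': 0.0, 'q': [-1.345, 0.381, 1.298, 0.0, 1.464, -0.215], 'joint_vel': [0.001, -0.001, 0.0, -0.001, 0.001, 0.001], 'joint_torque': [-0.0, -44.846, -23.128, -0.0, 0.005, 0.0], 'tcp_pos': [0.235, -0.497, 0.231], 'tool_rot': [[0.904, 0.427, -0.0], [0.427, -0.904, 0.001], [0.0, -0.001, -1.0]], 'wrist_force': [-0.04, 0.452, -0.595], 'moment': [-0.01, -0.022, -0.019], 'opening': 0.086}
top [0.4615383  0.08105371 1.06792792] [381.11569692   0.         282.04565457]
side [0.34770614 0.87683606 0.74002842] [469.0611387   0.        278.9705719]
```

View pics/top0.png

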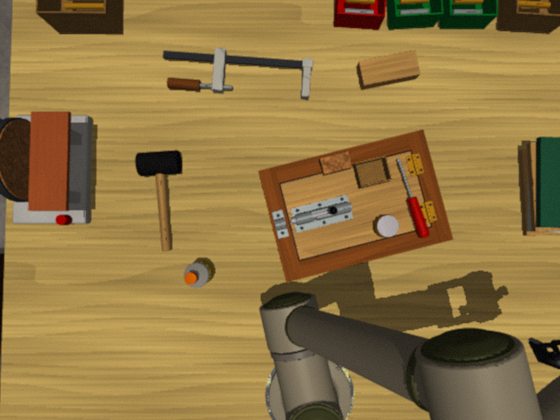

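View pics/side0.png

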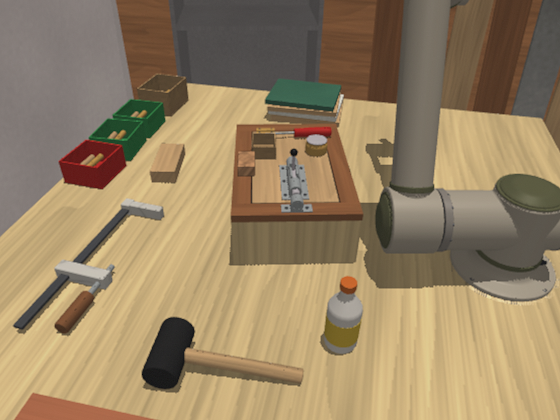

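The top view shows the keep at about (281,223) and the black ball at about (333,210). The cabinet is yawed a little, with its +y pointing to image left. Next I'll measure it.

Run:
```python
from h import *
D={n:dict(np.load(n+"0.npz")) for n in("top","side")}
d=D["top"];P=cloud(d)
m=(abs(P[...,2]-.14)<.008)&(d["range_z"]>0)
m[:120]=0;m[290:]=0;m[:,:250]=0;m[:,460:]=0
m=cv2.morphologyEx(m.astype(np.uint8),cv2.MORPH_OPEN,np.ones((3,3)))
q=P[m>0]; rect=cv2.minAreaRect((q[:,:2]*1000).astype(np.float32)); print("cab",rect,np.median(q[:,2]))
# steel / barrel points
z=P[...,2]; b=np.zeros(z.shape,bool); b[190:240,270:360]=1
s=b&(z>.163)
np.set_printoptions(precision=4,suppress=True,linewidth=160)
print("n",s.sum(),P[s].min(0),P[s].max(0))
qq=P[s&(z<.180)]; c=qq.mean(0); u,S,vt=np.linalg.svd((qq-c)[:,:2]); print("axis",c,vt[0],np.degrees(np.arctan2(vt[0][1],vt[0][0])),S)
t=(qq-c)[:,:2]@vt[0]; print("extent",np.percentile(t,[0,2,98,100]))
rays={}
for n,d in D.items():
    im=d["img"].astype(int); k=(im.max(2)<45).astype(np.uint8)
    P=cloud(d); k&=((P[...,2]>.17)&(P[...,2]<.24)&(P[...,0]>.3)&(P[...,1]<.3)&(P[...,1]>-.2)).astype(np.uint8)
    nn,l,st,ce=cv2.connectedComponentsWithStats(k)
    for i in range(1,nn):
        if st[i,4]>15: print(n,st[i],ce[i],P[l==i].mean(0),P[l==i].max(0))
    i=1+np.argmax(st[1:,4]); uv=ce[i]; v=d["R"].T@np.linalg.inv(d["K"])@np.r_[uv,1]; rays[n]=(-d["R"].T@d["t"],v/np.linalg.norm(v))
(o1,v1),(o2,v2)=rays["top"],rays["side"]
ab=np.linalg.lstsq(np.c_[v1,-v2],o2-o1,rcond=None)[0]; print("ball",o1+ab[0]*v1,o2+ab[1]*v2)
d=D["top"];cv2.imwrite("pics/c_top.png",cv2.resize(d["img"][120:290,250:460,::-1],None,fx=3.8,fy=3.5,interpolation=3))
d=D["side"];cv2.imwrite("pics/c_side.png",cv2.resize(d["img"][110:230,220:370,::-1],None,fx=5,fy=5,interpolation=3))
```

```text
cab ((515.6942138671875, -103.67247009277344), (280.7143859863281, 420.6226501464844), 14.264355659484863) 0.14024793111488978
n 687 [ 0.4553 -0.0904  0.163 ] [0.5218 0.0927 1.0679]
axis [ 0.4899 -0.0012  0.1682] [ 0.2455 -0.9694] -75.78591805098134 [1.3225 0.1739]
extent [-0.0954 -0.0925  0.0842  0.092 ]
top [329 207   8   7  41] [332.7073 209.8537] [ 0.4987 -0.0379  0.2104] [ 0.5071 -0.0318  0.2174]
side [291 149   6   7  29] [293.4138 152.069 ] [ 0.4969 -0.0329  0.2107] [ 0.5034 -0.0259  0.2171]
ball [ 0.4988 -0.0384  0.2074] [ 0.4979 -0.0385  0.2074]
```

```bash
ls pics
```

```text
c_side.png
c_top.png
side0.png
top0.png
```

View pics/c_top.png

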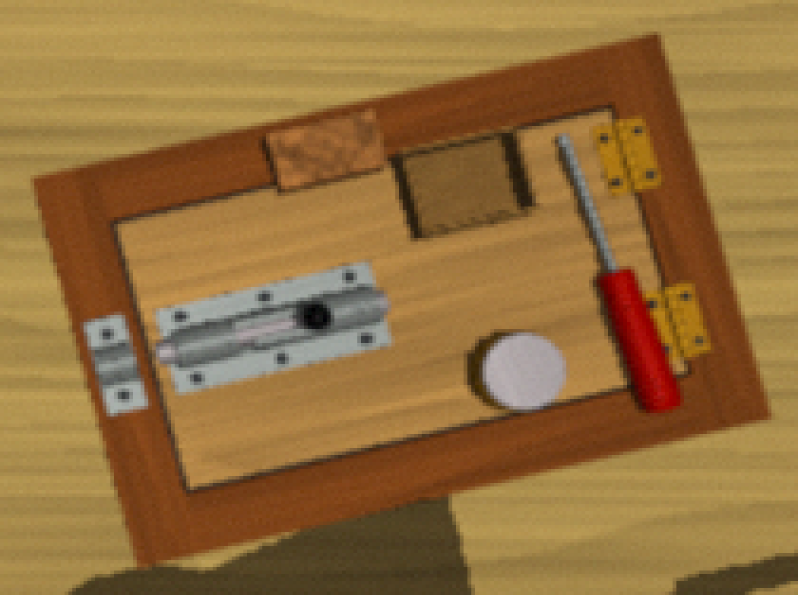

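View pics/c_side.png

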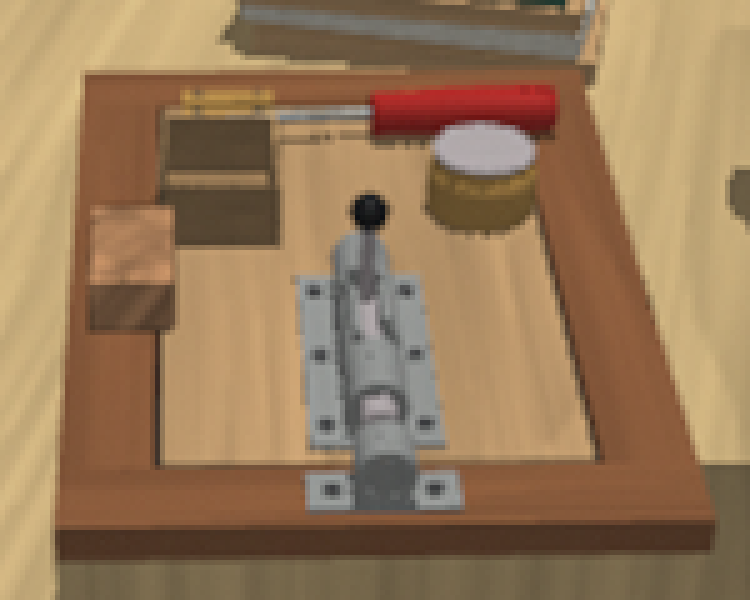

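```bash
cat >> h.py <<'E'
A=np.radians(14.25); XC=np.array([np.cos(A),np.sin(A)]); YC=np.array([-np.sin(A),np.cos(A)])
CAB=np.array([.5157,-.1037])
def tocab(p): q=np.asarray(p)[...,:2]-CAB; return np.stack([q@XC,q@YC],-1)
E
python3 - <<'E'
from h import *
np.set_printoptions(precision=4,suppress=True,linewidth=160)
d=dict(np.load("top0.npz"));P=cloud(d);im=d["img"].astype(int)
C=tocab(P);z=P[...,2]
grey=(im.max(2)-im.min(2)<30)&(im.max(2)>70)&(z>.138)&(z<.2)&(abs(C[...,0])<.08)
k=cv2.morphologyEx((grey&(C[...,1]>0)).astype(np.uint8),cv2.MORPH_CLOSE,np.ones((3,3)))
nn,l,st,ce=cv2.connectedComponentsWithStats(k)
for i in range(1,nn):
    if st[i,4]>30: print(st[i],C[l==i].min(0),C[l==i].max(0),C[l==i].mean(0),z[l==i].max())
print("ball",tocab([.4984,-.0384]),"axis pt",tocab([.4899,-.0012]))
s=telemetry.read_state();print(tocab(s["tcp_pos"]))
E
```

```text
[ 291  195   62   37 1349] [-0.0303  0.016 ] [0.0292 0.1924] [-0.001   0.0902] 1.0679279221264149
[272 210  17  29 288] [-0.0338  0.1777] [0.0321 0.2038] [-0.0008  0.1908] 1.0679279221264149
ball [-0.0007  0.0675] axis pt [0.0002 0.1057]
[-0.3693 -0.3122]
```

The keep puts the barrel centre at cabinet (-1, 87) mm and the ball at (-1, 67.5), so the bolt is shot about 3 mm. The barrel axis agrees with the cabinet's yaw of 14.25°, and the ball is 50 mm above the axis. Next I'll close the fingers, align the tool and go above a spot on the -y side of the knob.

Emit:
{"name": "drive_tool", "arguments": {"targets": [{"travel": [0,0,-15],"yaw": 0.1,"fingers": 0},{"travel": [0,0,-15],"yaw": 0.0925,"fingers": 0},{"travel": [0,0,0],"yaw": 0,"fingers": 0},{"travel": [23,-21.5,0],"yaw": 0,"fingers": 0},{"travel": [23,-21.5,0],"yaw": 0,"fingers": 0},{"travel": [23,-21.5,0],"yaw": 0,"fingers": 0},{"travel": [23,-21.5,0],"yaw": 0,"fingers": 0},{"travel": [23,-21.5,0],"yaw": 0,"fingers": 0},{"travel": [23,-21.5,0],"yaw": 0,"fingers": 0},{"travel": [23,-21.5,0],"yaw": 0,"fingers": 0},{"travel": [23,-21.5,0],"yaw": 0,"fingers": 0},{"travel": [23,-21.5,0],"yaw": 0,"fingers": 0},{"travel": [23,-21.5,0],"yaw": 0,"fingers": 0},{"travel": [23,-21.5,0],"yaw": 0,"fingers": 0},{"travel": [23,-21.5,0],"yaw": 0,"fingers": 0},{"travel": [23,-21.5,0],"yaw": 0,"fingers": 0},{"travel": [23,-21.5,0],"yaw": 0,"fingers": 0},{"travel": [0,0,0],"yaw": 0,"fingers": 0},{"travel": [0,0,0],"yaw": 0,"fingers": 0}], "grip_force": 20}}

```text
time: 2.0
tcp_pos: [0.4726, -0.1261, 0.2605]
tool_rot: [[0.969, 0.249, -0.001], [0.249, -0.969, 0.0], [-0.001, -0.001, -1.0]]
wrist_force: [0.2, 0.3, 0.5]
opening: -0.0
```

```bash
cat > st.py <<'E'
from h import *
np.set_printoptions(precision=4,suppress=True,linewidth=160)
s=telemetry.read_state();f=np.array(s["wrist_force"]);print(s["time"],"cab",tocab(s["tcp_pos"])*1000,"z",s["tcp_pos"][2]*1000,"F cab",f[:2]@XC,f[:2]@YC,f[2],"open",s["opening"])
print(np.array(s["tool_rot"])[:2,:2],np.r_[XC,YC])
E
python3 st.py
```

```text
2.0 cab [-47.2518 -11.1497] z 260.49871521701664 F cab 0.2538487290417102 0.29166564250202287 0.5024666080052582 open -2.6018475953707355e-05
[[ 0.9685  0.2488]
 [ 0.2489 -0.9685]] [ 0.9692  0.2462 -0.2462  0.9692]
```

Emit:
{"name": "drive_tool", "arguments": {"targets": [{"travel": [23,-21,0],"yaw": 0,"fingers": 0},{"travel": [23,-21,0],"yaw": 0,"fingers": 0},{"travel": [0,0,20],"yaw": 0,"fingers": 0},{"travel": [0,0,0],"yaw": 0,"fingers": 0}]}}

```text
time: 2.4
tcp_pos: [0.5059, -0.0746, 0.239]
tool_rot: [[0.969, 0.247, -0.005], [0.247, -0.969, 0.002], [-0.004, -0.003, -1.0]]
wrist_force: [-1.3, -0.4, -0.0]
opening: 0.0001
```

```bash
python3 st.py
python3 - <<'E'
from h import *
for n in("top","side"):
    d=cap(n); a=(slice(120,290),slice(250,460)) if n=="top" else (slice(60,230),slice(200,400))
    cv2.imwrite("pics/"+n+"1.png",cv2.resize(d["img"][a][:,:,::-1],None,fx=3.5,fy=3.5,interpolation=3))
E
```

```text
2.4 cab [-2.3045 30.5742] z 239.03071585765085 F cab -1.3932369714051733 -0.09131805390158208 -0.038156361238820394 open 5.2153016575604056e-05
[[ 0.9691  0.2466]
 [ 0.2466 -0.9691]] [ 0.9692  0.2462 -0.2462  0.9692]
```

View pics/side1.png

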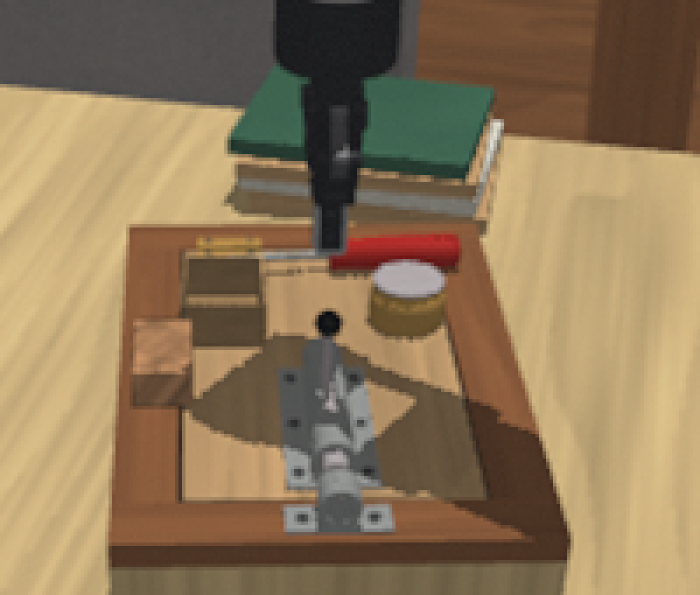

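View pics/top1.png

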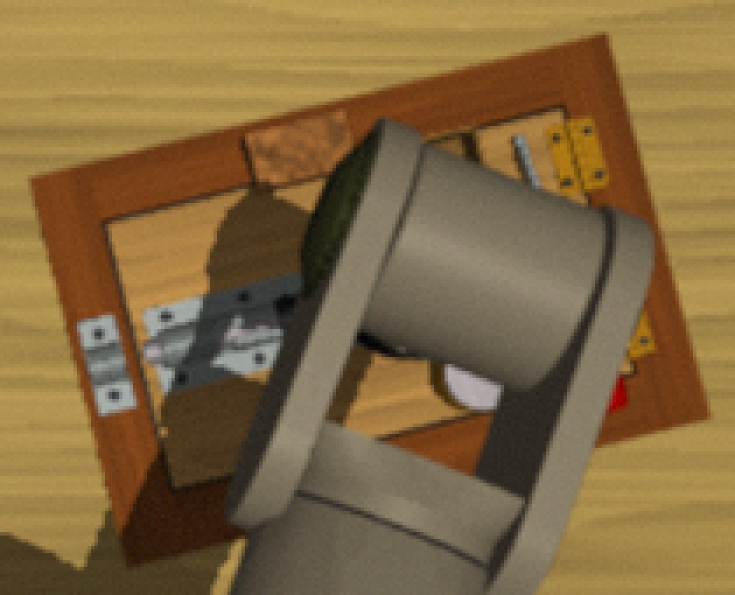

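The side view shows the fingertip (crop (328,250)) lined up with the ball (328,322). I'll lower it and approach slowly.

Emit:
{"name": "drive_tool", "arguments": {"targets": [{"travel": [1,0,20],"yaw": 0,"fingers": 0},{"travel": [0,0,21],"yaw": 0,"fingers": 0},{"travel": [0,0,0],"yaw": 0,"fingers": 0},{"travel": [0,-3,0],"yaw": 0,"fingers": 0},{"travel": [0,-3,0],"yaw": 0,"fingers": 0},{"travel": [0,-2,0],"yaw": 0,"fingers": 0},{"travel": [0,0,0],"yaw": 0,"fingers": 0}]}}

```text
time: 3.2
tcp_pos: [0.5062, -0.0663, 0.2011]
tool_rot: [[0.969, 0.246, 0.001], [0.246, -0.969, -0.0], [0.001, 0.001, -1.0]]
wrist_force: [0.3, 1.5, 0.8]
opening: -0.0004
```

```bash
python3 st.py
```

```text
3.2 cab [-0.0056 38.6114] z 201.05582656265972 F cab 0.6538018469976231 1.3565514600705253 0.8012122023649816 open -0.00039144187097174337
[[ 0.9692  0.2461]
 [ 0.2461 -0.9692]] [ 0.9692  0.2462 -0.2462  0.9692]
```

Emit:
{"name": "drive_tool", "arguments": {"targets": [{"travel": [0,0,3],"yaw": 0,"fingers": 0},{"travel": [0,-2,0],"yaw": 0,"fingers": 0},{"travel": [0,-2,0],"yaw": 0,"fingers": 0},{"travel": [0,-2,0],"yaw": 0,"fingers": 0},{"travel": [0,-2,0],"yaw": 0,"fingers": 0},{"travel": [0,-2,0],"yaw": 0,"fingers": 0},{"travel": [0,-2,0],"yaw": 0,"fingers": 0},{"travel": [0,-2,0],"yaw": 0,"fingers": 0},{"travel": [0,-2,0],"yaw": 0,"fingers": 0}]}}

```text
time: 4.1
tcp_pos: [0.5022, -0.0509, 0.1974]
tool_rot: [[0.969, 0.246, 0.0], [0.246, -0.969, -0.0], [0.0, 0.0, -1.0]]
wrist_force: [0.4, -1.6, -0.6]
opening: 0.0004
```

```bash
python3 st.py;  python3 - <<'E'
from h import *
d=cap("side"); a=(slice(60,230),slice(200,400))
cv2.imwrite("pics/side2.png",cv2.resize(d["img"][a][:,:,::-1],None,fx=3.5,fy=3.5,interpolation=3))
E
```

```text
4.1 cab [-0.1215 54.536 ] z 197.36138509141372 F cab 0.012880618345836162 -1.6978461067878479 -0.5513405233634928 open 0.00036338917442458934
[[ 0.9693  0.2457]
 [ 0.2457 -0.9693]] [ 0.9692  0.2462 -0.2462  0.9692]
```

View pics/side2.png

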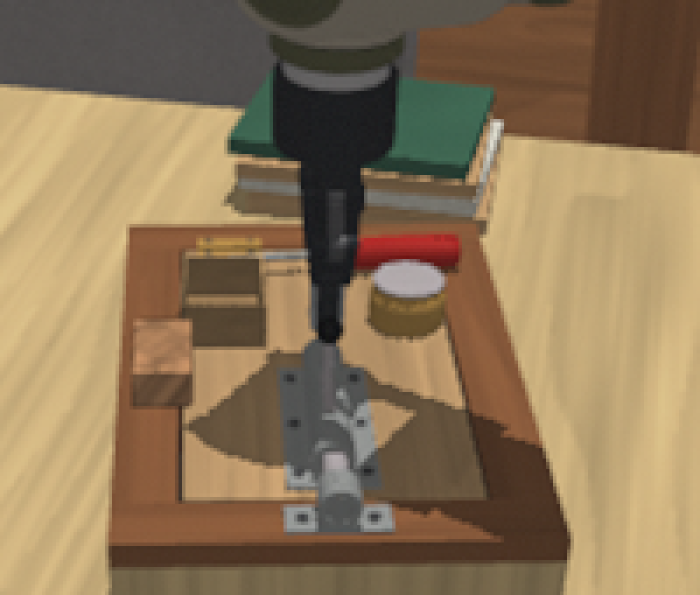

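Contact: about 2 N against +y, with the ball moving (crop (329,328)). I'll go on with small steps.

Emit:
{"name": "drive_tool", "arguments": {"targets": [{"travel": [0,-2,0],"yaw": 0,"fingers": 0},{"travel": [0,-2,0],"yaw": 0,"fingers": 0},{"travel": [0,-2,0],"yaw": 0,"fingers": 0},{"travel": [0,-2,0],"yaw": 0,"fingers": 0},{"travel": [0,-2,0],"yaw": 0,"fingers": 0},{"travel": [0,-2,0],"yaw": 0,"fingers": 0},{"travel": [0,-2,0],"yaw": 0,"fingers": 0},{"travel": [0,-2,0],"yaw": 0,"fingers": 0},{"travel": [0,-2,0],"yaw": 0,"fingers": 0},{"travel": [0,-2,0],"yaw": 0,"fingers": 0},{"travel": [0,-2,0],"yaw": 0,"fingers": 0},{"travel": [0,-2,0],"yaw": 0,"fingers": 0},{"travel": [0,-2,0],"yaw": 0,"fingers": 0}]}}

```text
time: 5.45
tcp_pos: [0.4957, -0.0256, 0.1973]
tool_rot: [[0.969, 0.246, -0.0], [0.246, -0.969, -0.0], [-0.0, 0.0, -1.0]]
wrist_force: [0.6, -2.9, 0.0]
opening: -0.0
```

```bash
python3 st.py;  python3 - <<'E'
from h import *
d=cap("side"); a=(slice(60,230),slice(200,400))
cv2.imwrite("pics/side3.png",cv2.resize(d["img"][a][:,:,::-1],None,fx=3.5,fy=3.5,interpolation=3))
P=cloud(d);im=d["img"].astype(int);C=tocab(P)
k=(im.max(2)<45)&(P[...,2]>.195)&(P[...,2]<.225)&(abs(C[...,0])<.02)
print(C[k][:,1].max(), k.sum(), np.percentile(C[k][:,1],[50,90,97]))
E
```

```text
5.45 cab [-0.1747 80.5858] z 197.33387919070336 F cab -0.13356527904401014 -2.9646577569469086 0.030615253700851622 open -4.9095150708124254e-05
[[ 0.9693  0.2458]
 [ 0.2458 -0.9693]] [ 0.9692  0.2462 -0.2462  0.9692]
0.11281700645958391 66 [0.10367531 0.11109266 0.11216153]
```

View pics/side3.png

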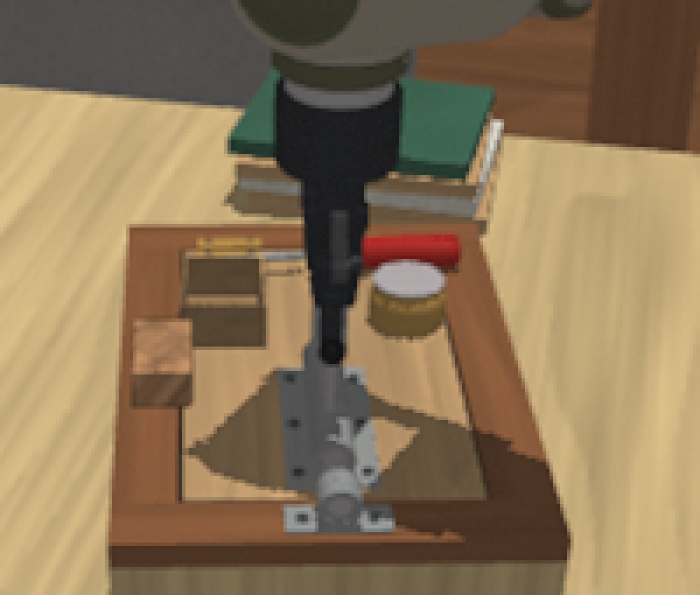

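The ball is at cabinet y ≈ 103, so about 6 mm remains to the expected home. The offset from ball to TCP is about 23 mm.

Emit:
{"name": "drive_tool", "arguments": {"targets": [{"travel": [0,-1,0],"yaw": 0,"fingers": 0},{"travel": [0,-1,0],"yaw": 0,"fingers": 0},{"travel": [0,-1,0],"yaw": 0,"fingers": 0},{"travel": [0,-1,0],"yaw": 0,"fingers": 0}]}}

```text
time: 5.9
tcp_pos: [0.4948, -0.0219, 0.1973]
tool_rot: [[0.969, 0.246, 0.0], [0.246, -0.969, 0.0], [0.0, 0.0, -1.0]]
wrist_force: [-0.3, -2.1, -0.6]
opening: -0.0
```

Emit:
{"name": "drive_tool", "arguments": {"targets": [{"travel": [0,-1,0],"yaw": 0,"fingers": 0}]}}

```text
time: 6.0
tcp_pos: [0.4945, -0.0209, 0.1973]
tool_rot: [[0.969, 0.246, 0.0], [0.246, -0.969, 0.0], [0.0, -0.0, -1.0]]
wrist_force: [0.5, -1.7, 0.3]
opening: 0.0004
```

Emit:
{"name": "drive_tool", "arguments": {"targets": [{"travel": [0,-0.7,0],"yaw": 0,"fingers": 0}]}}

```text
time: 6.1
tcp_pos: [0.4943, -0.0202, 0.1973]
tool_rot: [[0.969, 0.246, 0.0], [0.246, -0.969, -0.0], [0.0, 0.0, -1.0]]
wrist_force: [-0.1, -2.8, 0.3]
opening: 0.0001
```

```bash
python3 st.py
```

```text
6.1 cab [-0.1454 86.2089] z 197.33895104303306 F cab -0.8221160116538127 -2.6311493922523614 0.3488804541928465 open 9.727019648715098e-05
[[ 0.9693  0.2458]
 [ 0.2458 -0.9693]] [ 0.9692  0.2462 -0.2462  0.9692]
```

Still moving freely. I'll go on in 0.5 mm steps until the stop is felt.

Emit:
{"name": "drive_tool", "arguments": {"targets": [{"travel": [0,-0.5,0],"yaw": 0,"fingers": 0}]}}

```text
time: 6.2
tcp_pos: [0.4942, -0.0197, 0.1973]
tool_rot: [[0.969, 0.246, -0.0], [0.246, -0.969, 0.0], [-0.0, -0.0, -1.0]]
wrist_force: [-0.4, -2.9, -0.6]
opening: -0.0
```

Emit:
{"name": "drive_tool", "arguments": {"targets": [{"travel": [0,-0.5,0],"yaw": 0,"fingers": 0}]}}

```text
time: 6.3
tcp_pos: [0.4941, -0.0193, 0.1973]
tool_rot: [[0.969, 0.246, -0.0], [0.246, -0.969, -0.0], [-0.0, 0.0, -1.0]]
wrist_force: [1.2, -2.1, -0.0]
opening: 0.0001
```

Emit:
{"name": "drive_tool", "arguments": {"targets": [{"travel": [0,-0.5,0],"yaw": 0,"fingers": 0}]}}

```text
time: 6.4
tcp_pos: [0.494, -0.0189, 0.1973]
tool_rot: [[0.969, 0.246, 0.0], [0.246, -0.969, -0.0], [-0.0, 0.0, -1.0]]
wrist_force: [0.3, -3.1, 0.4]
opening: 0.0001
```

Emit:
{"name": "drive_tool", "arguments": {"targets": [{"travel": [0,-0.5,0],"yaw": 0,"fingers": 0}]}}

```text
time: 6.5
tcp_pos: [0.494, -0.0187, 0.1974]
tool_rot: [[0.969, 0.246, 0.0], [0.246, -0.969, -0.001], [0.0, 0.001, -1.0]]
wrist_force: [0.7, -6.4, -1.1]
opening: -0.0001
```

Emit:
{"name": "drive_tool", "arguments": {"targets": [{"travel": [0,-0.5,0],"yaw": 0,"fingers": 0}]}}

```text
time: 6.6
tcp_pos: [0.494, -0.0186, 0.1974]
tool_rot: [[0.969, 0.246, 0.001], [0.246, -0.969, -0.002], [0.0, 0.002, -1.0]]
wrist_force: [1.9, -7.9, -1.2]
opening: 0.0001
```

```bash
python3 st.py;  python3 - <<'E'
from h import *
d=cap("side")
P=cloud(d);im=d["img"].astype(int);C=tocab(P)
k=(im.max(2)<45)&(P[...,2]>.195)&(P[...,2]<.225)&(abs(C[...,0])<.02)
print(C[k][:,1].max(), k.sum(), np.percentile(C[k][:,1],[50,90,97]))
E
```

```text
6.6 cab [-0.1008 87.8778] z 197.38593949205406 F cab -0.07308835023899496 -8.136691662996178 -1.1775887068507678 open 0.00013958680140387393
[[ 0.9694  0.2456]
 [ 0.2456 -0.9694]] [ 0.9692  0.2462 -0.2462  0.9692]
0.11964049433950055 72 [0.11096974 0.11751816 0.11879369]
```

The hard stop is felt (8 N), with the ball at cabinet y ≈ 110, where home was expected. Now I'll back off and go round to the knob's +x side.

Emit:
{"name": "drive_tool", "arguments": {"targets": [{"travel": [0,5,0],"yaw": 0,"fingers": 0},{"travel": [0,5,-5],"yaw": 0,"fingers": 0},{"travel": [0,0,-20],"yaw": 0,"fingers": 0},{"travel": [9,0,-10],"yaw": 0,"fingers": 0},{"travel": [18,-8,0],"yaw": 0,"fingers": 0},{"travel": [4,-12,0],"yaw": 0,"fingers": 0},{"travel": [0,-12,0],"yaw": 0,"fingers": 0},{"travel": [0,0,0],"yaw": 0,"fingers": 0},{"travel": [0,0,0],"yaw": 0,"fingers": 0}]}}

```text
time: 7.55
tcp_pos: [0.5178, 0.0114, 0.2323]
tool_rot: [[0.969, 0.247, -0.0], [0.247, -0.969, 0.0], [-0.0, -0.0, -1.0]]
wrist_force: [-0.2, 0.1, 0.0]
opening: 0.0001
```

```bash
python3 st.py;  python3 - <<'E'
from h import *
d=cap("side"); a=(slice(60,230),slice(200,400))
cv2.imwrite("pics/side4.png",cv2.resize(d["img"][a][:,:,::-1],None,fx=3.5,fy=3.5,interpolation=3))
P=cloud(d);im=d["img"].astype(int);C=tocab(P)
k=(im.max(2)<45)&(P[...,2]>.195)&(P[...,2]<.225)&(abs(C[...,0])<.02)&(C[...,1]>.09)
print(C[k].max(0),C[k].min(0),P[k].max(0), k.sum())
E
```

```text
7.55 cab [ 30.3843 111.0207] z 232.34763108445105 F cab -0.16268197419760488 0.157676164221855 0.04853517464769859 open 6.960565756391596e-05
[[ 0.9691  0.2465]
 [ 0.2465 -0.9691]] [ 0.9692  0.2462 -0.2462  0.9692]
[0.0053005  0.12325231] [-0.00850515  0.10759555] [0.49319356 0.01555607 0.21647895] 36
```

View pics/side4.png

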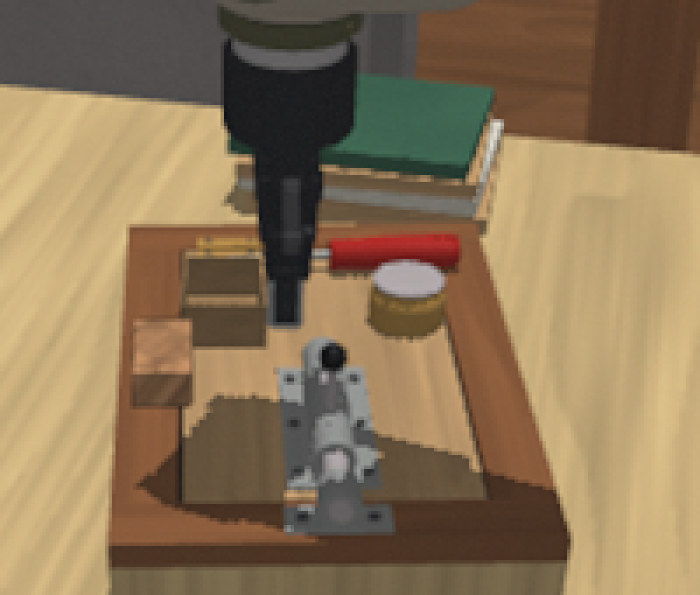

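The knob stands upright at crop (334,356) with the bolt in its keep. The fingertip is on the knob's +x side, so I'll lower it and push towards -x.

Emit:
{"name": "drive_tool", "arguments": {"targets": [{"travel": [0,0,10],"yaw": 0,"fingers": 0},{"travel": [0,0,15],"yaw": 0,"fingers": 0},{"travel": [0,0,4],"yaw": 0,"fingers": 0},{"travel": [-3,0,0],"yaw": 0,"fingers": 0},{"travel": [-3,0,0],"yaw": 0,"fingers": 0},{"travel": [-3,0,0],"yaw": 0,"fingers": 0},{"travel": [-2,0,0],"yaw": 0,"fingers": 0},{"travel": [-2,0,0],"yaw": 0,"fingers": 0},{"travel": [-2,0,0],"yaw": 0,"fingers": 0}]}}

```text
time: 8.5
tcp_pos: [0.504, 0.0074, 0.2037]
tool_rot: [[0.969, 0.246, 0.001], [0.246, -0.969, -0.0], [0.001, 0.0, -1.0]]
wrist_force: [0.8, 0.1, 1.2]
opening: 0.0001
```

```bash
python3 st.py
```

```text
8.5 cab [ 16.0104 110.5215] z 203.66453347660422 F cab 0.8029692917693508 -0.06250261469394017 1.1506406759230328 open 6.697655580314021e-05
[[ 0.9693  0.2457]
 [ 0.2457 -0.9693]] [ 0.9692  0.2462 -0.2462  0.9692]
```

Emit:
{"name": "drive_tool", "arguments": {"targets": [{"travel": [-2,0,0],"yaw": 0,"fingers": 0},{"travel": [-2,0,0],"yaw": 0,"fingers": 0},{"travel": [-2,0,0],"yaw": 0,"fingers": 0},{"travel": [-2,0,0],"yaw": 0,"fingers": 0}]}}

```text
time: 8.9
tcp_pos: [0.4959, 0.0054, 0.2033]
tool_rot: [[0.969, 0.246, -0.0], [0.246, -0.969, -0.0], [-0.0, 0.0, -1.0]]
wrist_force: [0.3, 0.9, 0.3]
opening: 0.0001
```

Emit:
{"name": "drive_tool", "arguments": {"targets": [{"travel": [-2,0,0],"yaw": 0,"fingers": 0},{"travel": [-2,0,0],"yaw": 0,"fingers": 0},{"travel": [-2,0,0],"yaw": 0,"fingers": 0}]}}

```text
time: 9.2
tcp_pos: [0.49, 0.004, 0.2032]
tool_rot: [[0.969, 0.246, -0.0], [0.246, -0.969, 0.0], [-0.0, -0.0, -1.0]]
wrist_force: [0.5, 0.1, -0.9]
opening: 0.0002
```

```bash
python3 st.py;  python3 - <<'E'
from h import *
d=cap("side"); a=(slice(60,230),slice(200,400))
cv2.imwrite("pics/side5.png",cv2.resize(d["img"][a][:,:,::-1],None,fx=3.5,fy=3.5,interpolation=3))
E
```

```text
9.2 cab [  1.6302 110.7061] z 203.2193736253384 F cab 0.5308522062637394 -0.08235045958226607 -0.8727908409367635 open 0.00018135973917658566
[[ 0.9693  0.2458]
 [ 0.2458 -0.9693]] [ 0.9692  0.2462 -0.2462  0.9692]
```

View pics/side5.png

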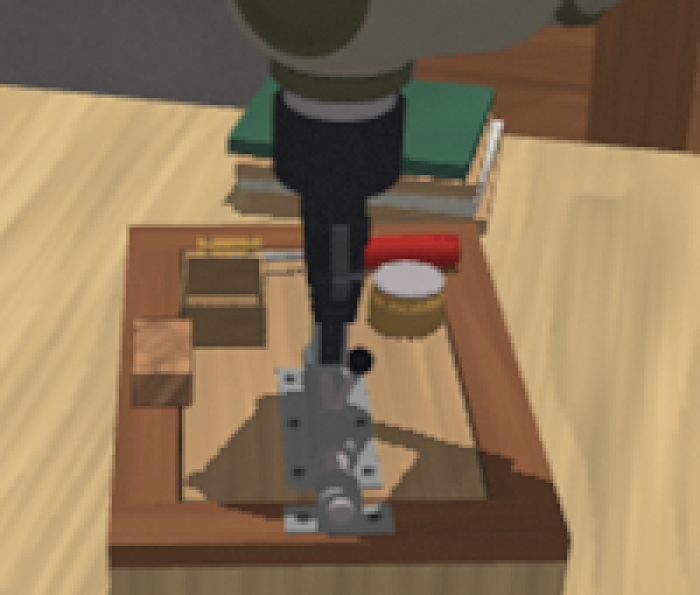

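The knob is turning in the notch: the ball has moved to crop (360,361), with light forces. Now I'll follow the arc.

Emit:
{"name": "drive_tool", "arguments": {"targets": [{"travel": [-2,0,0],"yaw": 0,"fingers": 0},{"travel": [-2,0,0],"yaw": 0,"fingers": 0},{"travel": [-2,0,0],"yaw": 0,"fingers": 0},{"travel": [-2,0,0],"yaw": 0,"fingers": 0},{"travel": [-2,0,0.5],"yaw": 0,"fingers": 0},{"travel": [-2,0,0.5],"yaw": 0,"fingers": 0}]}}

```text
time: 9.85
tcp_pos: [0.4785, 0.001, 0.2023]
tool_rot: [[0.969, 0.246, 0.0], [0.246, -0.969, -0.0], [0.0, 0.0, -1.0]]
wrist_force: [1.8, 0.2, 0.2]
opening: 0.0001
```

Emit:
{"name": "drive_tool", "arguments": {"targets": [{"travel": [-2,0,1.2],"yaw": 0,"fingers": 0},{"travel": [-2,0,1.2],"yaw": 0,"fingers": 0},{"travel": [-2,0,1.2],"yaw": 0,"fingers": 0},{"travel": [-2,0,1.2],"yaw": 0,"fingers": 0},{"travel": [-2,0,1.4],"yaw": 0,"fingers": 0},{"travel": [-2,0,1.4],"yaw": 0,"fingers": 0}]}}

```text
time: 10.45
tcp_pos: [0.4668, -0.002, 0.1946]
tool_rot: [[0.969, 0.246, -0.0], [0.246, -0.969, 0.0], [-0.0, -0.0, -1.0]]
wrist_force: [0.6, -0.3, 0.3]
opening: 0.0
```

```bash
python3 st.py;  python3 - <<'E'
from h import *
d=cap("side"); a=(slice(60,230),slice(200,400))
cv2.imwrite("pics/side6.png",cv2.resize(d["img"][a][:,:,::-1],None,fx=3.5,fy=3.5,interpolation=3))
E
```

```text
10.45 cab [-22.3087 110.6446] z 194.5729392504445 F cab 0.5440359822028615 -0.40471961867101686 0.3345443531144029 open 3.646119490361263e-05
[[ 0.9693  0.2458]
 [ 0.2458 -0.9693]] [ 0.9692  0.2462 -0.2462  0.9692]
```

View pics/side6.png

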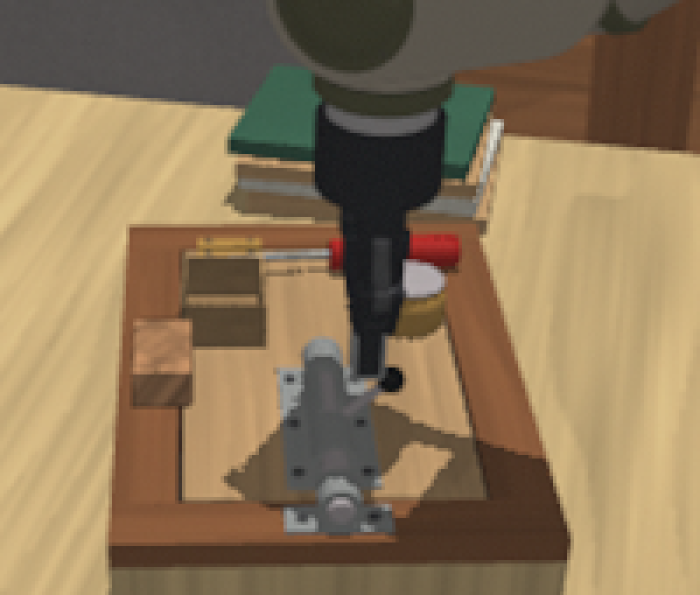

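Emit:
{"name": "drive_tool", "arguments": {"targets": [{"travel": [-2,0,1.6],"yaw": 0,"fingers": 0},{"travel": [-2,0,1.6],"yaw": 0,"fingers": 0},{"travel": [-2,0,1.6],"yaw": 0,"fingers": 0},{"travel": [-2,0,1.6],"yaw": 0,"fingers": 0}]}}

```text
time: 10.9
tcp_pos: [0.4591, -0.0039, 0.1882]
tool_rot: [[0.969, 0.246, 0.0], [0.246, -0.969, 0.0], [0.0, 0.0, -1.0]]
wrist_force: [1.9, 0.2, 0.4]
opening: -0.0001
```

Emit:
{"name": "drive_tool", "arguments": {"targets": [{"travel": [-1.5,0,1.5],"yaw": 0,"fingers": 0},{"travel": [-1.5,0,1.5],"yaw": 0,"fingers": 0}]}}

```text
time: 11.1
tcp_pos: [0.4562, -0.0046, 0.1852]
tool_rot: [[0.969, 0.246, -0.0], [0.246, -0.969, -0.0], [-0.0, -0.0, -1.0]]
wrist_force: [1.1, 0.2, 1.5]
opening: 0.0002
```

Emit:
{"name": "drive_tool", "arguments": {"targets": [{"travel": [-1,0,1],"yaw": 0,"fingers": 0}]}}

```text
time: 11.2
tcp_pos: [0.4552, -0.0049, 0.1842]
tool_rot: [[0.969, 0.246, -0.0], [0.246, -0.969, 0.0], [-0.0, -0.0, -1.0]]
wrist_force: [-0.4, 0.0, 0.5]
opening: 0.0002
```

```bash
python3 st.py;  python3 - <<'E'
from h import *
d=cap("side"); a=(slice(60,230),slice(200,400))
cv2.imwrite("pics/side7.png",cv2.resize(d["img"][a][:,:,::-1],None,fx=3.5,fy=3.5,interpolation=3))
E
```

```text
11.2 cab [-34.2925 110.651 ] z 184.19920136006476 F cab -0.41103724876696923 0.10462283477421402 0.47227140349214974 open 0.00019294241646790818
[[ 0.9693  0.2457]
 [ 0.2457 -0.9693]] [ 0.9692  0.2462 -0.2462  0.9692]
```

View pics/side7.png

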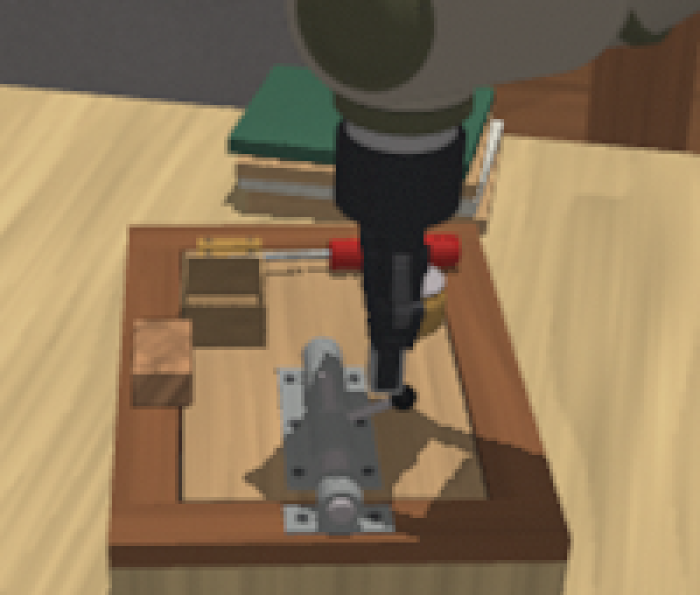

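The knob is nearly down. To finish, I'll centre the fingertip over the ball and press straight down until the stop is felt.

Emit:
{"name": "drive_tool", "arguments": {"targets": [{"travel": [2,0,-6],"yaw": 0,"fingers": 0},{"travel": [-2,0,-4],"yaw": 0,"fingers": 0},{"travel": [-12,0,0],"yaw": 0,"fingers": 0},{"travel": [0,0,5],"yaw": 0,"fingers": 0},{"travel": [0,0,2],"yaw": 0,"fingers": 0},{"travel": [0,0,1],"yaw": 0,"fingers": 0},{"travel": [0,0,1],"yaw": 0,"fingers": 0}]}}

```text
time: 11.95
tcp_pos: [0.4438, -0.0078, 0.1851]
tool_rot: [[0.969, 0.246, -0.0], [0.246, -0.969, 0.0], [-0.0, -0.0, -1.0]]
wrist_force: [-0.7, -0.3, 1.4]
opening: -0.0001
```

Emit:
{"name": "drive_tool", "arguments": {"targets": [{"travel": [0,0,1],"yaw": 0,"fingers": 0}]}}

```text
time: 12.05
tcp_pos: [0.4438, -0.0078, 0.1842]
tool_rot: [[0.969, 0.246, -0.0], [0.246, -0.969, -0.0], [-0.0, -0.0, -1.0]]
wrist_force: [-1.2, 0.1, 1.1]
opening: 0.0001
```

Emit:
{"name": "drive_tool", "arguments": {"targets": [{"travel": [0,0,0.7],"yaw": 0,"fingers": 0}]}}

```text
time: 12.15
tcp_pos: [0.4438, -0.0078, 0.1835]
tool_rot: [[0.969, 0.246, -0.0], [0.246, -0.969, -0.0], [-0.0, 0.0, -1.0]]
wrist_force: [-0.1, 0.2, -0.1]
opening: 0.0001
```

Emit:
{"name": "drive_tool", "arguments": {"targets": [{"travel": [0,0,0.7],"yaw": 0,"fingers": 0}]}}

```text
time: 12.25
tcp_pos: [0.4438, -0.0078, 0.1829]
tool_rot: [[0.969, 0.246, 0.0], [0.246, -0.969, -0.0], [0.0, 0.0, -1.0]]
wrist_force: [-0.6, -0.4, 0.9]
opening: 0.0002
```

Emit:
{"name": "drive_tool", "arguments": {"targets": [{"travel": [0,0,0.5],"yaw": 0,"fingers": 0}]}}

```text
time: 12.35
tcp_pos: [0.4437, -0.0078, 0.1824]
tool_rot: [[0.969, 0.246, -0.0], [0.246, -0.969, -0.0], [-0.0, 0.0, -1.0]]
wrist_force: [-0.9, 0.6, 1.3]
opening: 0.0
```

Emit:
{"name": "drive_tool", "arguments": {"targets": [{"travel": [0,0,0.5],"yaw": 0,"fingers": 0}]}}

```text
time: 12.45
tcp_pos: [0.4438, -0.0078, 0.1819]
tool_rot: [[0.969, 0.246, 0.0], [0.246, -0.969, -0.0], [0.0, 0.0, -1.0]]
wrist_force: [0.3, -0.1, -0.1]
opening: 0.0002
```

Emit:
{"name": "drive_tool", "arguments": {"targets": [{"travel": [0,0,0.5],"yaw": 0,"fingers": 0}]}}

```text
time: 12.55
tcp_pos: [0.4438, -0.0078, 0.1814]
tool_rot: [[0.969, 0.246, 0.0], [0.246, -0.969, -0.0], [0.0, 0.0, -1.0]]
wrist_force: [-1.2, -1.2, 3.2]
opening: -0.0003
```

Emit:
{"name": "drive_tool", "arguments": {"targets": [{"travel": [0,0,0.5],"yaw": 0,"fingers": 0}]}}

```text
time: 12.65
tcp_pos: [0.4438, -0.0079, 0.1812]
tool_rot: [[0.969, 0.246, 0.0], [0.246, -0.969, -0.0], [0.0, 0.0, -1.0]]
wrist_force: [-3.4, -0.7, 6.4]
opening: -0.0
```

Emit:
{"name": "drive_tool", "arguments": {"targets": [{"travel": [0,0,0.5],"yaw": 0,"fingers": 0}]}}

```text
time: 12.75
tcp_pos: [0.4438, -0.0079, 0.181]
tool_rot: [[0.969, 0.246, 0.001], [0.246, -0.969, -0.0], [0.0, 0.001, -1.0]]
wrist_force: [-4.6, -0.4, 11.0]
opening: 0.0002
```

The hard stop is felt at 11 N with the tip at z = 181 mm, where 182 was expected. I'll withdraw upward and look.

Emit:
{"name": "drive_tool", "arguments": {"targets": [{"travel": [0,0,-2],"yaw": 0,"fingers": 0},{"travel": [0,0,-10],"yaw": 0,"fingers": 0},{"travel": [0,0,-25],"yaw": 0,"fingers": 0},{"travel": [0,0,-30],"yaw": 0,"fingers": 0},{"travel": [-10,20,-20],"yaw": 0,"fingers": 0},{"travel": [-20,20,0],"yaw": 0,"fingers": 0},{"travel": [-20,20,0],"yaw": 0,"fingers": 0},{"travel": [-20,20,0],"yaw": 0,"fingers": 0},{"travel": [-20,20,0],"yaw": 0,"fingers": 0},{"travel": [-20,20,0],"yaw": 0,"fingers": 0},{"travel": [-10,10,0],"yaw": 0,"fingers": 0},{"travel": [0,0,0],"yaw": 0,"fingers": 0},{"travel": [0,0,0],"yaw": 0,"fingers": 0},{"travel": [0,0,0],"yaw": 0,"fingers": 0}]}}

```text
time: 14.15
tcp_pos: [0.3597, -0.1627, 0.2676]
tool_rot: [[0.969, 0.247, 0.0], [0.247, -0.969, 0.0], [0.0, 0.0, -1.0]]
wrist_force: [0.3, 0.2, -0.4]
opening: 0.0002
```

```bash
python3 st.py;  python3 - <<'E'
from h import *
np.set_printoptions(precision=4,suppress=True)
for n in("side","top"):
    d=cap(n); a=(slice(60,230),slice(200,400)) if n=="side" else (slice(120,290),slice(250,460))
    cv2.imwrite("pics/"+n+"8.png",cv2.resize(d["img"][a][:,:,::-1],None,fx=3.5,fy=3.5,interpolation=3))
    P=cloud(d);im=d["img"].astype(int);C=tocab(P)
    k=(im.max(2)<45)&(P[...,2]>.16)&(P[...,2]<.2)&(abs(C[...,0]+.045)<.025)&(abs(C[...,1]-.11)<.025)
    if k.sum(): print(n,k.sum(),np.median(C[k],0),C[k].min(0),C[k].max(0),P[k][:,2].max())
E
```

```text
14.15 cab [-165.7214  -18.799 ] z 267.6102942306634 F cab 0.2923844577797851 0.12746558793830706 -0.4092502611758815 open 0.00021465767230308575
[[ 0.9691  0.2466]
 [ 0.2466 -0.9691]] [ 0.9692  0.2462 -0.2462  0.9692]
side 29 [-0.0475  0.1154] [-0.0543  0.1084] [-0.0427  0.1209] 0.18193481271783485
top 33 [-0.0473  0.1101] [-0.0541  0.1035] [-0.0407  0.1163] 0.1849423606587097
```

View pics/side8.png

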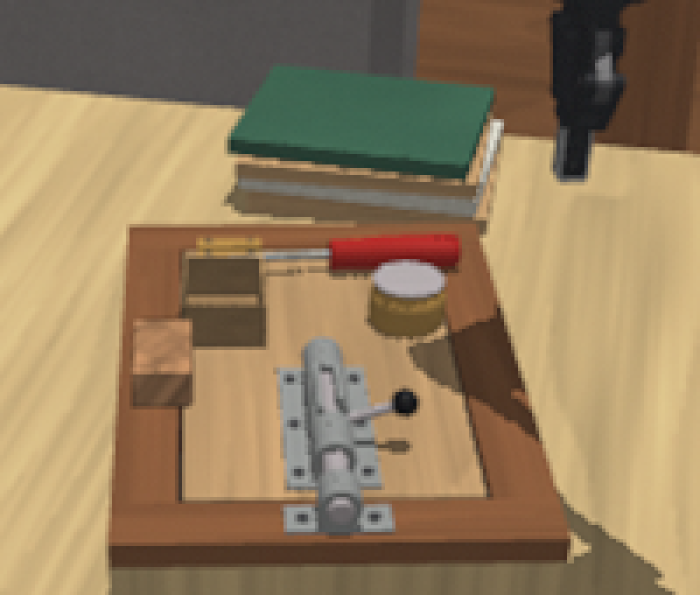

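View pics/top8.png

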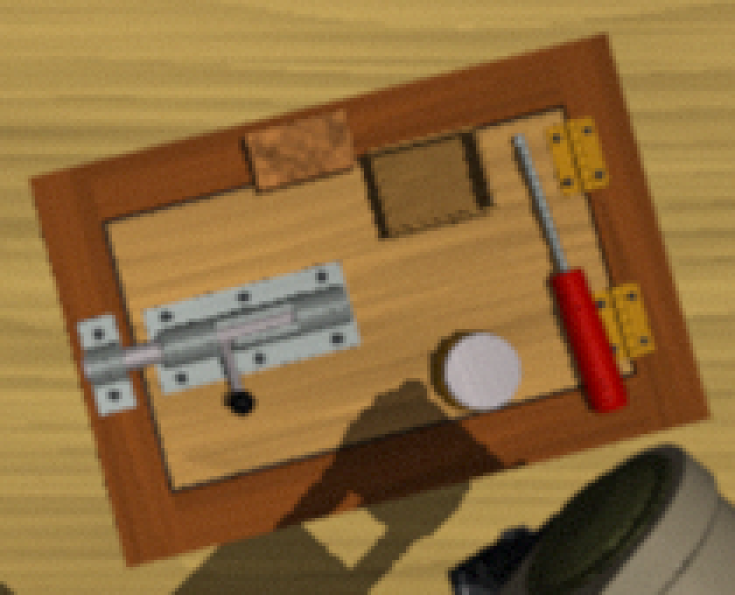

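The top view shows the bolt through its keep (95,360), the knob down in the notch (ball at (240,403)) and nothing else moved. The ball is 47 mm to the -x side with its top at z ≈ 0.182, which matches fully down. Handing in.

```bash
python3 -c "
from h import *
print(hand_in())"
```

```text
the job is handed in; nothing more can be done
None
```

The door is bolted and the job is handed in. With the closed fingertip I pushed the knob along its slot to the hard stop (about 8 N). I then pushed it over towards -x along its arc and pressed it down from above until it met its stop (11 N).

**Bolt:** the last pictures show it through the keep. The ball is at cabinet y ≈ 110 mm, where about 109 mm was expected for fully home. The side view's depth gave 115 mm, because it sees only the face of the ball turned towards it.

**Knob:** the ball is about 47 mm to the -x side. Its top is at z ≈ 0.182 m in the side view and 0.185 m in the top view, where 0.182 m means fully down. The 3 mm difference is near the cameras' accuracy, and even 0.185 m would leave the knob turned past 1.1 rad.

**Other things:** by eye, nothing on the cabinet has moved. The last pictures were cropped to the cabinet, so they don't show the glue or the mallet; the arm did not go near either. The gripper ended well clear of everything, about 14 s in, with no force above 12 N in any reading I took.

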